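# Clear the stand, then draw a satellite's lock pin half-way and hold it

### The arm

A 7-joint arm with a two-finger parallel gripper is mounted at the origin on the work surface. World frame = base frame: x ahead of the robot, y to its left, z up, the work surface at z = 0. Lengths are in m, angles in rad, forces in N, time in s.
With the tool pointing down it reaches from about 0.4 to 0.85 m from the base axis. Payload 4.4 kg.
Tool frame: the origin (TCP) lies on the centre line of the jaws, within the pads' length; the fingertips stand 19 mm ahead of it and the grasp point (between the pads) is the TCP; z points along the fingers, x is the direction in which the jaws open and shut, and the axes are right-handed (so a half turn about z gives the same grasp; the last joint's range is limited). The gripper opens to 94 mm and grips with 3 to 60 N. Pads are 16 mm wide; open, the fingers measure 119 mm over their backs; the gripper's body (75 mm by 177 mm) begins 78 mm behind the grasp point.
Start: joints at [1.118, 0.628, 0.038, 1.517, -0.027, 0.996, -0.02], TCP at [0.245, -0.602, 0.224] pointing down, gripper open.
Joint ranges: [-3.06, 3.06], [-0.37, 2.12], [-1.25, 1.32], [0.18, 2.47], [-1.1, 4.24], [0.23, 1.98], [-2.94, 2.94]. Speed limits (rad/s): [2.57, 2.57, 3.14, 3.14, 3.14, 3.14, 3.14].

### API

Orientations are given as a rotation vector (axis times angle).
In Python, from station import sense, capture, hand_in gives the robot as it stands.
- The arm moves only by the tool play_rows, never from a script. Its argument "commands" is a list that holds one entry, the list of rows, each a list of 7 numbers: the turn, a rotation vector about the world's x, y, z in rad, then the shift along the world's x, y, z in cm, then the finger opening in cm, from 0 to 9.4. A call has 1 to 20 rows; each row shifts and turns the commanded pose from where the row before left it; what a row does not reach is not made up. A row lasts 1/12 s, in which the tool goes at most 41.7 mm and 7.16 degrees, less where a joint would pass 70% of its speed; a pose out of reach is approached as far as the arm can. A call is refused whole if a number of a shift passes 4.17 or a number of a turn 0.125, either way. A call with a gripper value outside its range is refused whole. The fingers move at their own pace and stop on an object; "grip_force" is the grip in N (left out, the last holds). Time passes only in rows, so rows that do not move let the fingers close. It gives the time, the measured TCP pose, the force and the opening at its end, in the units of the state.
- sense(): the state, without advancing time (a new reading comes with each control period).
- capture(name): name is "side" or "top"; returns a dict with "image" (384x512x3 uint8, blue, green, red), "mtx" (3x3 intrinsics, pixels), "D" ([k1, k2, p1, p2, k3] as OpenCV has them; the pictures are not rectified), "R" (3x3) and "t" (3): a world point X has camera coordinates R X + t. Camera axes: x right, y down, z forward; pixel columns grow to the right and rows downward; lengths in m; the calibration is good to about 2 mm. A picture is of the moment at which its call begins. There is no depth.
- hand_in(): hands the job in, once; it reports no verdict.
The state is a dict: "time_s": time; "joint_pos": joint angles; "qvel": joint speeds; "joint_efforts": joint torques, N m; "eef_pos": TCP position; "ee_rot": TCP orientation; "wrist_force": force on the tool from outside, world axes, zero at the start; "wrist_torque": the same for the moment, N m; "finger_gap": finger opening in m.
Only numpy, scipy, OpenCV 4.12 (cv2) and the standard library are available. Lean on these libraries where they do the work, as an engineer would, in place of code of your own. Each camera call takes 0.05 s, during which the arm holds its last target. There are 200 camera calls.

### The job

First clear the loose hardware off the black base plate in front of the small satellite, so that none of it can get into the open frame: put the hexagonal standoff and the round collar each into the tray that already holds one of its kind. Then pull the square-headed steel pin straight up along its leaning bore, without wrenching it sideways, until it is half-way out (25 mm, when the dark line round its shank comes level with the guide block's face), never all the way out, and finish while still holding it there with the gripper. Leave the tape roll, screwdriver and small black connector where they are.

Things in the scene. Friction and masses are not known exactly. Their poses are not given: they have to be found in the camera images.
- pin: steel lock pin: square head 20 x 20 mm, 36 mm tall with four flat sides, on a round shank 12 mm in diameter and 52 mm long; 0.1 to 0.2 kg, not fastened, held only by its weight and light friction: it slides back down if let go. Origin on the axis at the underside of the head, which rests on the guide block's face at the start; z runs along the pin from shank to head, x and y are square to the head's flat sides. A thin dark line circles the shank 25 mm below the head
- guide: aluminium guide block 44 x 44 mm, fixed on top of the satellite and standing 33 mm out of it, with a through bore 13 mm in diameter and 55 mm deep. Origin at the centre of the bore's mouth on the block's upper face, about 193 mm above the bench; z is the bore's axis, pointing out of the mouth; it leans 20 degrees (0.35 rad) from vertical, roughly towards the robot
- stand: fixed integration stand: black base plate 300 (x) x 260 (y) x 12 mm, origin at the centre of the plate's underside on the bench, so its upper face is 12 mm above the bench; z up, x away from the robot. On the half towards +x a cradle carries the satellite, a white and aluminium box 100 x 200 x 100 mm, 200 mm along y, its centre 95 mm along +x from the origin and 115 mm up, tilted like the guide block; the half towards -x carries only the standoff and the collar
- standoff: loose aluminium hexagonal standoff lying on the base plate, 14 mm across flats, 50 mm long, 0.03 kg. Origin at the middle of its length on its underside; x along its length, z up
- collar: loose aluminium ring (shaft collar) lying flat on the base plate, 32 mm outer and 14 mm inner diameter, 16 mm high, 0.07 kg. Origin at the centre of its underside, z up
- tray_a: the tray for standoffs: fixed open steel tray on the bench, 130 x 130 mm, 22 mm high, walls and floor 3 mm thick; looks like the other tray, but holds a standoff. Origin at the centre of its underside, sides along x and y, z up
- tray_b: the tray for collars: fixed open steel tray on the bench, 130 x 130 mm, 22 mm high, walls and floor 3 mm thick; looks like the other tray, but holds a collar. Origin at the centre of its underside, sides along x and y, z up
- standoff_kept: loose standoff like the other, already lying in tray_a along its y, 42 mm from its centre towards the tray's +x
- collar_kept: loose collar like the other, already lying flat in tray_b, 38 mm from its centre towards the tray's +x
- tape: bystander: roll of metal tape lying flat, 90 mm in diameter, 30 mm high, origin at the centre of its underside
- screwdriver: bystander: screwdriver with a black handle lying on the bench
- connector: bystander: small black block 30 x 22 x 20 mm, origin at the centre of its underside

How it is judged:
By the outcome, as a careful person would: the job done as asked, in the order asked, and still so for the second after the job is handed in, while the arm keeps its last pose, push and grip.
It also fails if it takes over 58 s, if anything falls off the work surface, if the arm or the gripper's body presses on something with over 40 N, if the wrist force passes 120 N, or if a joint passes its speed limit or range.

## Working session

There is one attempt and no reset: what is moved stays moved. The work goes in short steps, Python scripts to look and compute and a tool call to move; the robot and the scene stay as the last step left them, time stands still between calls to the robot, and variables do not carry over. Pictures are saved under pics/ and viewed, about 8 in all and at most 12, crops included, and the job is handed in when it is done.

Besides the shell and the picture viewer there is one more tool, called after "Request:" by a JSON object that holds its "api" and its "payload". play_rows: Moves the arm, as the interface text tells. Its arguments: {"type":"object","properties":{"commands":{"type":"array"},"grip_force":{"type":"number"}},"required":["commands"]}

```bash
ls; mkdir -p pics; cat > h.py <<'E'
import cv2,numpy as np
from station import sense,capture,hand_in
from scipy.spatial.transform import Rotation as R
def ray(c,uv):
    p=cv2.undistortPoints(np.array([[uv]],float),c["mtx"],np.array(c["D"]))[0,0]
    Rm=np.array(c["R"]);t=np.array(c["t"]).ravel()
    return -Rm.T@t, Rm.T@np.array([p[0],p[1],1])
def onz(c,uv,z):
    o,d=ray(c,uv); return o+d*(z-o[2])/d[2]
def tri(c1,u1,c2,u2):
    o1,d1=ray(c1,u1);o2,d2=ray(c2,u2)
    s=np.linalg.lstsq(np.c_[d1,-d2],o2-o1,rcond=None)[0]
    a,b=o1+s[0]*d1,o2+s[1]*d2
    return (a+b)/2,np.linalg.norm(a-b)
def proj(c,X):
    return cv2.projectPoints(np.array(X,float).reshape(-1,1,3),cv2.Rodrigues(np.array(c["R"]))[0],np.array(c["t"],float),np.array(c["mtx"]),np.array(c["D"]))[0].reshape(-1,2)
E
python3 - <<'E'
from h import *
print(sense())
for n in("top","side"):
    c=capture(n);np.savez(n+"0.npz",**{k:np.array(v) for k,v in c.items()})
    cv2.imwrite(f"pics/{n}0.png",cv2.resize(c["image"],(800,600),interpolation=cv2.INTER_CUBIC))
    print(n,-np.array(c["R"]).T@np.array(c["t"]).ravel(),np.array(c["R"]).round(2).tolist(),c["mtx"])
E
```

```text
pics
{'time_s': 0.0, 'joint_pos': array([ 1.11822516,  0.62933738,  0.03842014,  1.51836117, -0.02697495,
        0.99629204, -0.01997427]), 'qvel': array([ 7.42239857e-04, -8.50987476e-04, -2.49324971e-05, -6.76717780e-04,
       -1.44764002e-03, -8.92438706e-04, -1.10481698e-03]), 'joint_efforts': array([-2.03314041e-03, -5.49731684e+01,  1.14315011e+00, -1.86639315e+01,
       -5.21993637e-02,  2.36728851e-02,  1.20193026e-04]), 'eef_pos': array([ 0.24497374, -0.6013879 ,  0.22356156]), 'ee_rot': array([-2.60615507e+00,  1.75246442e+00,  2.47842216e-03]), 'wrist_force': array([ 0.23038997, -0.59069205, -0.14885364]), 'wrist_torque': array([-0.03435385, -0.06383485,  0.0224905 ]), 'finger_gap': 0.09428462350076348}
top [0.41934108 0.01386236 1.25447585] [[-0.0, -1.0, 0.03], [-0.99, 0.0, -0.13], [0.13, -0.03, -0.99]] [[416.4701338    0.         262.79216496]
 [  0.         416.4701338  187.6177523 ]
 [  0.           0.           1.        ]]
side [ 0.4790295  -0.68796734  0.73718436] [[0.99, -0.15, -0.01], [-0.11, -0.65, -0.75], [0.11, 0.74, -0.66]] [[367.35469234   0.         259.19925136]
 [  0.         367.35469234 188.47178584]
 [  0.           0.           1.        ]]
```

View pics/top0.png

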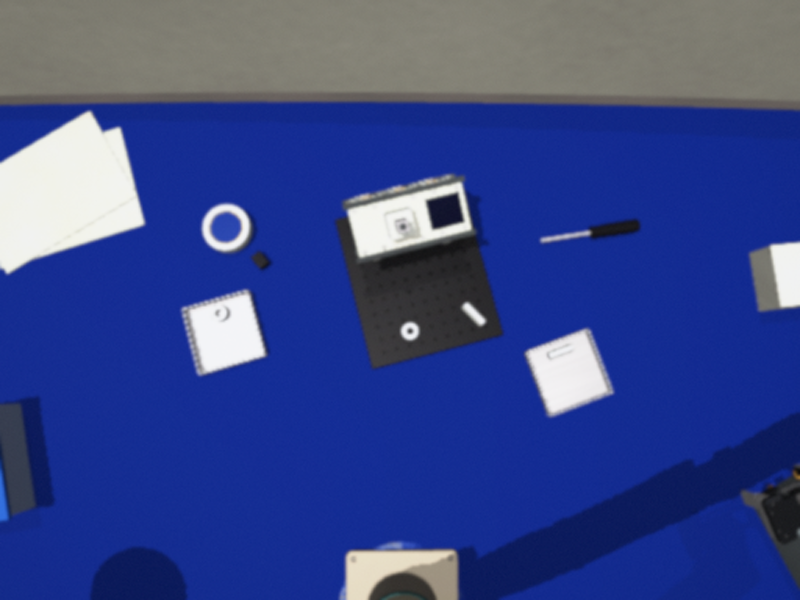

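View pics/side0.png

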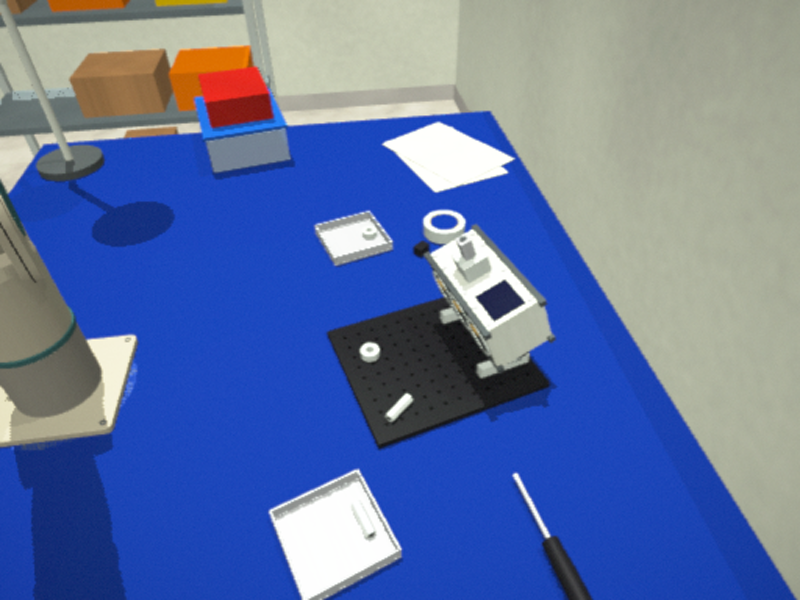

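The top view shows the collar at (410,331) and the standoff at (474,314) on the plate. The collar tray is at (225,333), the standoff tray at (569,373) and the pin head near (403,226). In the side view the pin head is at about (465,245). Measuring all of these next.

```bash
cat > m.py <<'E'
from h import *
T=dict(np.load("top0.npz"));S=dict(np.load("side0.npz"))
def blobs(im,box,thr,inv=False,up=4):
    x0,y0,x1,y1=[int(v*.64) for v in box]
    g=cv2.cvtColor(im,cv2.COLOR_BGR2GRAY)[y0:y1,x0:x1]
    g=cv2.resize(g,None,fx=up,fy=up,interpolation=cv2.INTER_CUBIC)
    m=(g>thr).astype(np.uint8)
    cs,_=cv2.findContours(m,cv2.RETR_EXTERNAL,cv2.CHAIN_APPROX_NONE)
    k=max(cs,key=cv2.contourArea).reshape(-1,2)
    return (k+.5)/up-.5+[x0,y0]
def rect(P): return cv2.minAreaRect(P.astype(np.float32))
for nm,c,bs in(("top",T,{"collar":(395,318,425,345),"standoff":(455,295,492,333)}),("side",S,{"collar":(355,338,385,366),"standoff":(380,388,418,427)})):
    for k,b in bs.items():
        zt={"collar":.028,"standoff":.026 if nm=="top" else .019}[k]
        P=np.array([onz(c,p,zt)[:2] for p in blobs(c["image"],b,120)])
        r=rect(P); box=cv2.boxPoints(r)
        e=[box[1]-box[0],box[2]-box[1]];l=max(e,key=np.linalg.norm)
        print(nm,k,np.round(r[0],4),np.round(r[1],4),"ang",np.arctan2(l[1],l[0]).round(3))
for k,b in {"trayA":(515,318,622,425),"trayB":(172,282,275,383)}.items():
    im=T["image"].copy()
    g=(im[...,2]).astype(np.uint8) # red channel: blue bench low
    P=np.array([onz(T,p,.022)[:2] for p in blobs(cv2.merge([g]*3),b,90)])
    r=rect(P);print(k,np.round(r,4) if 0 else r)
# plate corners top
for p in[(372,367),(502,334),(337,219)]: print("plate",onz(T,np.array(p)*.64,.012).round(4))
def crop(c,b,n,s):
    x0,y0,x1,y1=b;cv2.imwrite(n,cv2.resize(c["image"][y0:y1,x0:x1],None,fx=s,fy=s,interpolation=cv2.INTER_CUBIC))
a=cv2.resize(T["image"][115:170,215:305],None,fx=8,fy=8,interpolation=cv2.INTER_CUBIC)[:, :400]
a=cv2.resize(T["image"][120:170,230:280],(400,400),interpolation=cv2.INTER_CUBIC)
b=cv2.resize(S["image"][140:190,275:325],(400,400),interpolation=cv2.INTER_CUBIC)
cv2.imwrite("pics/pin0.png",np.hstack([a,b]))
E
python3 m.py
```

```text
top collar [ 0.509  -0.0168] [0.0354 0.0347] ang 1.568
top standoff [ 0.5413 -0.1387] [0.054  0.0181] ang 0.775
side collar [ 0.5117 -0.0195] [0.035  0.0457] ang -1.397
side standoff [ 0.5448 -0.1355] [0.0597 0.0189] ang 0.752
trayA ((0.43002206087112427, -0.3199460208415985), (0.13546399772167206, 0.13697558641433716), 19.327573776245117)
trayB ((0.5084042549133301, 0.336267352104187), (0.13613983988761902, 0.13697411119937897), 16.27783966064453)
plate [0.4409 0.0537 0.012 ]
plate [ 0.5027 -0.1955  0.012 ]
plate [0.7283 0.1228 0.012 ]
```

View pics/pin0.png

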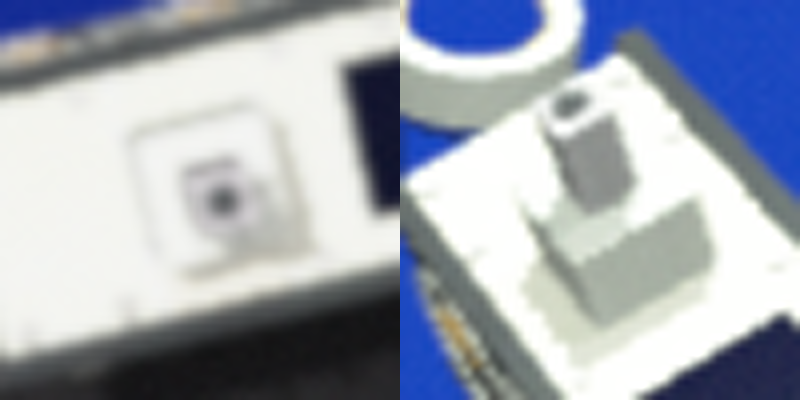

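```bash
cat > p.py <<'E'
from h import *
T=dict(np.load("top0.npz"));S=dict(np.load("side0.npz"))
tp=lambda x,y:((x+.5)/8-.5+230,(y+.5)/8-.5+120)
sp=lambda x,y:((x-400+.5)/8-.5+275,(y+.5)/8-.5+140)
dot,e=tri(T,tp(224,200),S,sp(571,105));print("dot",dot.round(4),e.round(4), "topray@.2268",onz(T,tp(224,200),.2268).round(4),"side",onz(S,sp(571,105),.2268).round(4))
for n,a,b in(("-x-y",(300,245),(585,262)),("+x-y",(268,105),(705,197)),("-x+y",(180,275),(525,205))):
    X,e=tri(T,tp(*a),S,sp(*b));print(n,X.round(4),e.round(4))
for psi in(.18,.24,.3):
  Rg=R.from_euler("ZY",[psi,-.349]);z=Rg.apply([0,0,1])
  o=dot-.036*z
  print(psi,"axis",z.round(3),"mouth",o.round(4))
  P=[[.022*a,.022*b,0] for a,b in((-1,-1),(1,-1),(1,1),(-1,1))]+[[.01*a,.01*b,.036] for a,b in((-1,-1),(1,-1),(1,1),(-1,1))]+[[.01*a,.01*b,0] for a,b in((-1,-1),(1,-1))]
  W=Rg.apply(P)+o
  print("top",((proj(T,W)-[230,120]+.5)*8-.5).round().astype(int).tolist());print("side",((proj(S,W)-[275,140]+.5)*8-.5+[400,0]).round().astype(int).tolist())
E
python3 p.py
```

```text
dot [ 0.6639 -0.0018  0.2291] 0.0016 topray@.2268 [ 0.6636 -0.0017  0.2268] side [0.6655 0.0016 0.2268]
-x-y [ 0.6613 -0.0274  0.1897] 0.0078
+x-y [ 0.7025 -0.0166  0.2014] 0.0024
-x+y [0.6525 0.0118 0.1824] 0.0069
0.18 axis [-0.336 -0.061  0.94 ] mouth [6.760e-01 4.000e-04 1.953e-01]
top [[293, 240], [271, 107], [138, 130], [161, 263], [261, 223], [250, 161], [188, 172], [198, 234], [251, 210], [241, 150]]
side [[564, 265], [695, 197], [634, 115], [508, 181], [552, 140], [612, 109], [585, 71], [525, 103], [584, 223], [643, 192]]
0.24 axis [-0.332 -0.081  0.94 ] mouth [0.6758 0.0012 0.1953]
top [[294, 236], [264, 104], [133, 135], [163, 267], [262, 221], [248, 159], [186, 174], [200, 236], [250, 209], [237, 149]]
side [[569, 265], [696, 192], [628, 112], [505, 183], [554, 141], [613, 107], [582, 71], [524, 104], [585, 222], [642, 189]]
0.3 axis [-0.327 -0.101  0.94 ] mouth [0.6756 0.0019 0.1953]
top [[294, 231], [257, 102], [128, 141], [166, 270], [263, 219], [246, 158], [185, 176], [203, 237], [249, 207], [232, 148]]
side [[573, 265], [696, 187], [621, 110], [502, 185], [557, 142], [614, 106], [580, 70], [523, 106], [587, 222], [642, 186]]
```

Request:
{"api": "play_rows", "payload": {"commands": [[[0,0,0.0236,1.0,1.6,0,5],[0,0,0.0236,1.86,2.9,0,5],[0,0,0.0236,1.86,2.9,0,5],[0,0,0.0236,1.86,2.9,0,5],[0,0,0.0236,1.86,2.9,0,5],[0,0,0.0236,1.86,2.9,0,5],[0,0,0.0236,1.86,2.9,0,5],[0,0,0.0236,1.86,2.9,0,5],[0,0,0.0236,1.86,2.9,0,5],[0,0,0.0236,1.86,2.9,0,5],[0,0,0.0236,1.86,2.9,-1,5],[0,0,0.0236,1.86,2.9,-2,5],[0,0,0.0236,1.86,2.9,-2,5],[0,0,0.0236,1.86,2.9,-2,5],[0,0,0.0236,1.86,2.9,-2,5],[0,0,0.0236,1.86,2.9,-2,5],[0,0,0,0.9,1.4,-1,5],[0,0,0,0,0,0,5],[0,0,0,0,0,0,5]]]}}

```text
time_s: 1.68
eef_pos: [0.5428, -0.136, 0.1036]
ee_rot: [2.891, -1.229, -0.003]
wrist_force: [-0.1, -0.4, -0.2]
finger_gap: 0.0498
```

Request:
{"api": "play_rows", "payload": {"commands": [[[0,0,0,0,-0.1,-1.5,5],[0,0,0,0,0,-1.5,5],[0,0,0,0,0,-1.5,5],[0,0,0,0,0,-1.2,5],[0,0,0,0,0,-0.8,5],[0,0,0,0,0,-0.45,5],[0,0,0,0,0,0,5],[0,0,0,0,0,0,0.8],[0,0,0,0,0,0,0.8],[0,0,0,0,0,0,0.8],[0,0,0,0,0,0,0.8],[0,0,0,0,0,0,0.8],[0,0,0,0,0,0,0.8],[0,0,0,0,0,0,0.8]]], "grip_force": 20}}

```text
time_s: 2.85
eef_pos: [0.5435, -0.138, 0.0353]
ee_rot: [-2.89, 1.233, -0.001]
wrist_force: [-1.1, -0.8, 1.9]
finger_gap: 0.0147
```

Request:
{"api": "play_rows", "payload": {"commands": [[[0,0,0,0,0,0.5,0.8],[0,0,0,0,0,1.5,0.8],[0,0,0,0,0,1.5,0.8],[0,0,0,0,0,1.5,0.8],[0,0,0,0,0,1.0,0.8],[0,0,0.0953,-1.06,-1.56,0,0.8],[0,0,0.0953,-1.06,-1.56,0,0.8],[0,0,0.0953,-1.06,-1.56,0,0.8],[0,0,0.0953,-1.06,-1.56,0,0.8],[0,0,0.0953,-1.06,-1.56,0,0.8],[0,0,0.0953,-1.06,-1.56,0,0.8],[0,0,0.0953,-1.06,-1.56,0,0.8],[0,0,0.0953,-1.06,-1.56,0,0.8],[0,0,0.0953,-1.06,-1.56,0,0.8],[0,0,0.0953,-1.06,-1.56,0,0.8],[0,0,0.0953,-1.06,-1.56,0,0.8],[0,0,0.0953,-1.06,-1.56,0,0.8],[0,0,0,0,0,0,0.8],[0,0,0,0,0,0,0.8]]]}}

```text
time_s: 4.43
eef_pos: [0.4153, -0.3259, 0.0949]
ee_rot: [-3.098, -0.52, 0.0]
wrist_force: [-0.3, -0.0, 0.2]
finger_gap: 0.0155
```

```bash
python3 - <<'E'
from h import *
c=capture("side");t=capture("top")
cv2.imwrite("pics/a1.png",np.hstack([cv2.resize(c["image"][260:384,130:280],(400,331)),cv2.resize(t["image"][170:294,300:450],(400,331))]))
E
```

```text
(no output)
```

View pics/a1.png

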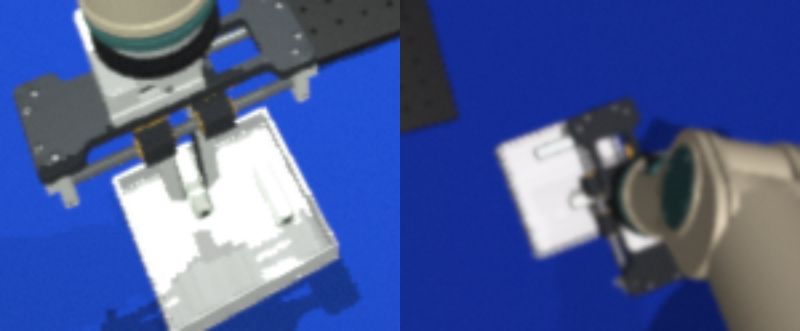

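The side crop shows the standoff held at (200,200), parallel to the kept one at (270,190) and over the tray. Lowering and releasing.

Request:
{"api": "play_rows", "payload": {"commands": [[[0,0,0,0,0,-1.4,0.8],[0,0,0,0,0,-1.5,0.8],[0,0,0,0,0,-1.5,0.8],[0,0,0,0,0,-1.2,0.8],[0,0,0,0,0,-0.8,0.8],[0,0,0,0,0,-0.4,0.8],[0,0,0,0,0,0,0.8],[0,0,0,0,0,0,0.8],[0,0,0,0,0,0,3.0],[0,0,0,0,0,0,3.0],[0,0,0,0,0,0,3.0],[0,0,0,0,0,0,3.0],[0,0,0,0,0,1,3.0],[0,0,0,0,0,2,3.0],[0,0,0,0,0,3,3.0],[0,0,0,0,0,3,3.0],[0,0,0,0,0,0,3.0]]]}}

```text
time_s: 5.95
eef_pos: [0.419, -0.3268, 0.1224]
ee_rot: [3.091, 0.526, 0.01]
wrist_force: [1.1, -0.1, -0.5]
finger_gap: 0.0299
```

Request:
{"api": "play_rows", "payload": {"commands": [[[0,0,0,0.43,1.4,0,6],[0,0,0,0.86,2.8,0,6],[0,0,0,0.86,2.8,0,6],[0,0,0,0.86,2.8,0,6],[0,0,0,0.86,2.8,0,6],[0,0,0,0.86,2.8,0,6],[0,0,0,0.86,2.8,0,6],[0,0,0,0.86,2.8,0,6],[0,0,0,0.86,2.8,0,6],[0,0,0,0.86,2.8,0,6],[0,0,0,0.86,2.8,0,6],[0,0,0,0.43,1.4,0,6],[0,0,0,0,0,-1.5,6],[0,0,0,0,0,-1.5,6],[0,0,0,0,0,-1.0,6],[0,0,0,0,0,0,6],[0,0,0,0,0,0,6]]]}}

```text
time_s: 7.37
eef_pos: [0.5102, -0.0174, 0.0768]
ee_rot: [-3.097, -0.527, 0.002]
wrist_force: [-0.3, -0.2, -0.1]
finger_gap: 0.0599
```

```bash
python3 - <<'E'
from h import *
c=capture("side");t=capture("top")
cv2.imwrite("pics/a2.png",np.hstack([cv2.resize(c["image"][160:384,130:330],(460,515)),cv2.resize(t["image"][170:294,320:400],(332,515))]))
E
```

```text
(no output)
```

View pics/a2.png

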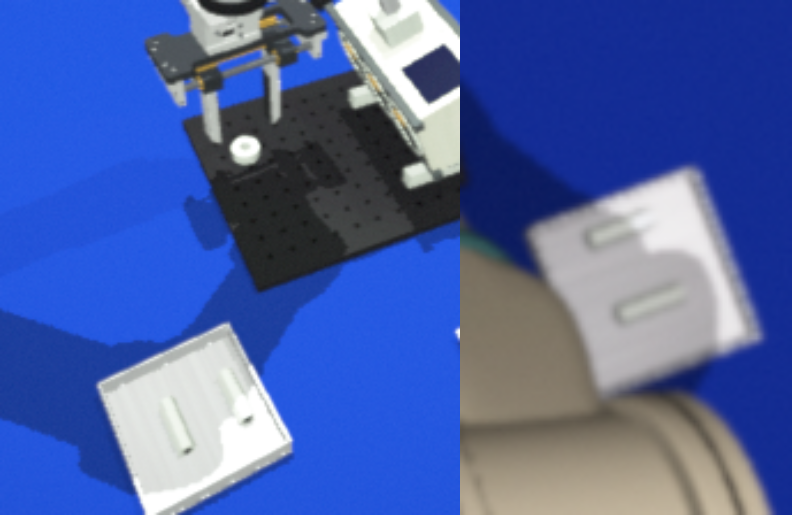

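The standoff lies flat in its tray at (178,425), beside the kept one at (237,395). The fingers straddle the collar at (245,150). Descending to grasp it.

Request:
{"api": "play_rows", "payload": {"commands": [[[0,0,0,0,0,-1.2,6],[0,0,0,0,0,-1.4,6],[0,0,0,0,0,-1.0,6],[0,0,0,0,0,-0.6,6],[0,0,0,0,0,0,6],[0,0,0,0,0,0,2.5],[0,0,0,0,0,0,2.5],[0,0,0,0,0,0,2.5],[0,0,0,0,0,0,2.5],[0,0,0,0,0,0,2.5],[0,0,0,0,0,0,2.5],[0,0,0,0,0,0.5,2.5],[0,0,0,0,0,1.5,2.5],[0,0,0,0,0,2,2.5],[0,0,0,0,0,2,2.5],[0,0,0,0,0,1.5,2.5],[0,0,0,0,0,0,2.5]]], "grip_force": 20}}

```text
time_s: 8.88
eef_pos: [0.5124, -0.0171, 0.1127]
ee_rot: [3.096, 0.527, 0.008]
wrist_force: [1.6, -0.2, -1.2]
finger_gap: 0.0315
```

Request:
{"api": "play_rows", "payload": {"commands": [[[0,0,0.08,-0.1,1.25,0,2.5],[0,0,0.108,-0.115,2.5,0,2.5],[0,0,0.108,-0.115,2.5,0,2.5],[0,0,0.108,-0.115,2.5,0,2.5],[0,0,0.108,-0.115,2.5,0,2.5],[0,0,0.108,-0.115,2.5,0,2.5],[0,0,0.108,-0.115,2.5,0,2.5],[0,0,0.108,-0.115,2.5,0,2.5],[0,0,0.108,-0.115,2.5,0,2.5],[0,0,0.108,-0.115,2.5,0,2.5],[0,0,0.108,-0.115,2.5,0,2.5],[0,0,0.108,-0.115,2.5,0,2.5],[0,0,0.108,-0.115,2.5,0,2.5],[0,0,0.108,-0.115,2.5,0,2.5],[0,0,0.034,-0.1,1.25,0,2.5],[0,0,0,0,0,0,2.5],[0,0,0,0,0,0,2.5]]]}}

```text
time_s: 10.3
eef_pos: [0.4932, 0.332, 0.1091]
ee_rot: [1.886, 2.512, -0.003]
wrist_force: [0.3, -0.1, -0.2]
finger_gap: 0.0319
```

Request:
{"api": "play_rows", "payload": {"commands": [[[0,0,0,0,0,-1.5,2.5],[0,0,0,0,0,-2,2.5],[0,0,0,0,0,-2,2.5],[0,0,0,0,0,-1.4,2.5],[0,0,0,0,0,-0.8,2.5],[0,0,0,0,0,-0.5,2.5],[0,0,0,0,0,0,2.5],[0,0,0,0,0,0,2.5],[0,0,0,0,0,0,5],[0,0,0,0,0,0,5],[0,0,0,0,0,0,5],[0,0,0,0,0,0,5],[0,0,0,0,0,1,5],[0,0,0,0,0,2,5],[0,0,0,0,0,3,5],[0,0,0,0,0,3,5],[0,0,0,0,0,3,5],[0,0,0,0,0,3,5],[0,0,0,0,0,0,5]]]}}

```text
time_s: 11.88
eef_pos: [0.4956, 0.336, 0.1846]
ee_rot: [1.883, 2.512, 0.016]
wrist_force: [0.4, 0.8, 1.2]
finger_gap: 0.05
```

```bash
python3 - <<'E'
from h import *
c=capture("side")
i=c["image"]
cv2.imwrite("pics/a3.png",np.hstack([cv2.resize(i[110:290,180:360],(400,400)),cv2.resize(i[140:190,275:325],(400,400),interpolation=cv2.INTER_CUBIC)]))
print(sense()["joint_pos"].round(2),sense()["eef_pos"])
E
```

```text
[-0.15  0.72 -0.83  1.71  0.63  0.99  0.65] [0.49493039 0.33460241 0.18190558]
```

View pics/a3.png

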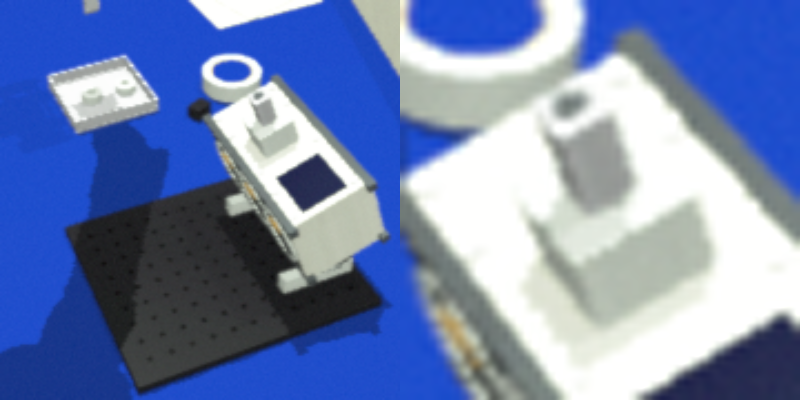

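The collar is in its tray at (92,97), next to the kept one at (125,88). The plate is clear and the connector hasn't moved. Moving above the pin, tilted to match its bore.

Request:
{"api": "play_rows", "payload": {"commands": [[[0,0,-0.003,0,0,1.5,5],[0,0,0,0,0,2.8,5],[0,0,0,0,0,2.8,5],[0,0,0,0,0,2.8,5],[0.006,-0.0242,-0.003,1.05,-2.4,1.3,5],[0.006,-0.0242,-0.003,1.05,-2.4,0,5],[0.006,-0.0242,-0.003,1.05,-2.4,0,5],[0.006,-0.0242,-0.003,1.05,-2.4,0,5],[0.006,-0.0242,-0.003,1.05,-2.4,0,5],[0.006,-0.0242,-0.003,1.05,-2.4,0,5],[0.006,-0.0242,-0.003,1.05,-2.4,0,5],[0.006,-0.0242,-0.003,1.05,-2.4,0,5],[0.006,-0.0242,-0.003,1.05,-2.4,0,5],[0.006,-0.0242,-0.003,1.05,-2.4,0,5],[0.006,-0.0242,-0.003,1.05,-2.4,0,5],[0.006,-0.0242,-0.003,1.05,-2.4,0,5],[0.006,-0.0242,-0.003,1.05,-2.4,0,5],[0.006,-0.0242,-0.003,1.05,-2.4,0,5],[0,0,0,0,0,0,5],[0,0,0,0,0,0,5]]]}}

```text
time_s: 13.6
eef_pos: [0.64, -0.0054, 0.2885]
ee_rot: [1.794, 2.275, 0.393]
wrist_force: [-0.7, 0.2, -0.5]
finger_gap: 0.0499
```

```bash
cat > t.py <<'E'
from h import *
import sys
psi=.24
Rg=R.from_euler("ZY",[psi,-.349]);ax=Rg.apply([0,0,1])
Rt=R.from_matrix(np.c_[Rg.apply([0,1,0]),Rg.apply([1,0,0]),-ax])
def go(d,dot=np.array([.6645,0,.2275])):
    s=sense();Rc=R.from_rotvec(s["ee_rot"])
    print("turn",(Rt*Rc.inv()).as_rotvec().round(4),"shift cm",((dot+d*ax-s["eef_pos"])*100).round(2),"pos",s["eef_pos"].round(4),"F",s["wrist_force"].round(2),"q",s["joint_pos"].round(2))
if __name__=="__main__": go(float(sys.argv[1]))
E
python3 t.py .029
```

```text
turn [ 0.0057 -0.0015  0.0055] shift cm [ 1.49  0.3  -3.37] pos [ 0.64   -0.0054  0.2885] F [-0.75  0.23 -0.53] q [ 0.62  0.53 -0.94  1.8   0.63  0.73  1.22]
```

Request:
{"api": "play_rows", "payload": {"commands": [[[0.002,0,0.002,0.3,0.05,-0.6,5],[0.002,0,0.002,0.4,0.1,-1.0,5],[0.002,0,0.002,0.4,0.1,-1.0,5],[0,0,0,0.38,0.05,-0.77,5],[0,0,0,0,0,0,5],[0,0,0,0,0,0,5],[0,0,0,0,0,0,5]]]}}

```text
time_s: 14.18
eef_pos: [0.6555, 0.0005, 0.2563]
ee_rot: [1.784, 2.285, 0.405]
wrist_force: [-0.0, 0.6, 0.1]
finger_gap: 0.0498
```

```bash
python3 t.py -.011; python3 - <<'E'
from h import *
c=capture("side");t=capture("top")
np.savez("side1.npz",**{k:np.array(v) for k,v in c.items()})
i=c["image"];j=t["image"]
cv2.imwrite("pics/a4.png",np.hstack([cv2.resize(i[125:190,265:330],(520,520),interpolation=cv2.INTER_CUBIC),cv2.resize(j[110:180,230:265],(260,520),interpolation=cv2.INTER_CUBIC)]))
E
```

```text
turn [-0.0006  0.0013 -0.0049] shift cm [ 1.26  0.04 -3.91] pos [6.555e-01 5.000e-04 2.563e-01] F [-0.03  0.58  0.1 ] q [ 0.57  0.59 -0.89  1.8   0.68  0.68  1.19]
```

View pics/a4.png

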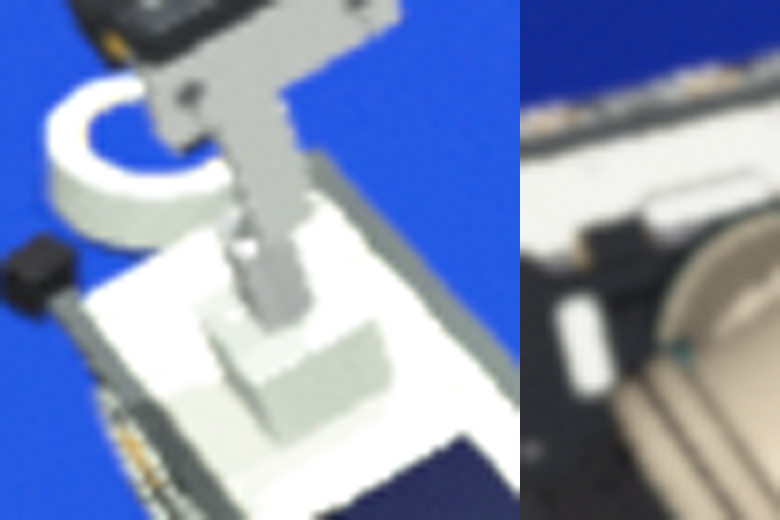

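```bash
python3 - <<'E'
from h import *
from t import ax
c=dict(np.load("side1.npz"));s=sense()
Rc=R.from_rotvec(s["ee_rot"]);X=lambda p:Rc.apply(p)+s["eef_pos"]
yw=Rc.as_matrix()[:,0];sg=-np.sign(yw[1])
W=np.array([X([sg*.025,a,b]) for a,b in((-.008,.019),(.008,.019),(-.008,-.02),(.008,-.02))]+[X([-sg*.025,a,.019]) for a in(-.008,.008)])
px=proj(c,W);print(px.round(1).tolist())
x0,y0,x1,y1=280,135,320,175;k=15
i=cv2.resize(c["image"][y0:y1,x0:x1],(600,600),interpolation=cv2.INTER_CUBIC)
i=cv2.convertScaleAbs(i,alpha=1.6,beta=-140)
j=i.copy()
for p in px: cv2.circle(j,tuple(int(v) for v in ((p-[x0,y0]+.5)*k-.5)),4,(0,0,255),-1)
cv2.imwrite("pics/a5.png",cv2.resize(j,(600,600)))
E
```

```text
[[296.6, 156.1], [302.6, 152.6], [292.2, 144.2], [298.4, 140.6], [287.1, 144.7], [292.9, 141.4]]
```

View pics/a5.png

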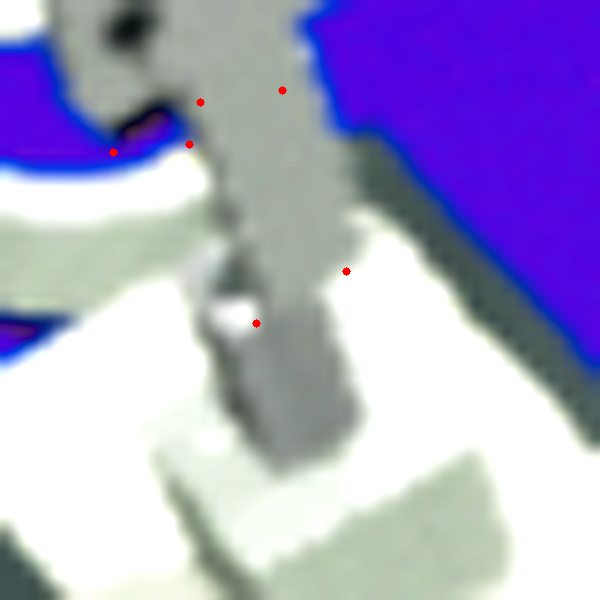

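The near fingertip lines up with the head, with about 15 mm of clearance on each side. Descending along the bore axis and closing gently in steps, watching the side force.

Request:
{"api": "play_rows", "payload": {"commands": [[[0,0,-0.005,0.2,0,-0.6,5],[0,0,0,0.32,0,-1.0,5],[0,0,0,0.32,0,-1.0,5],[0,0,0,0.26,-0.03,-0.81,5],[0,0,0,0.16,-0.02,-0.5,5],[0,0,0,0,0,0,5],[0,0,0,0,0,0,3.5],[0,0,0,0,0,0,2.8],[0,0,0,0,0,0,2.6],[0,0,0,0,0,0,2.4],[0,0,0,0,0,0,2.4],[0,0,0,0,0,0,2.4]]], "grip_force": 4}}

```text
time_s: 15.28
eef_pos: [0.6682, -0.0008, 0.2175]
ee_rot: [1.79, 2.278, 0.404]
wrist_force: [-0.1, -0.5, 0.3]
finger_gap: 0.0244
```

```bash
python3 t.py -.011; python3 -c "
from h import *
print(sense()['wrist_force'],sense()['wrist_torque'],sense()['finger_gap'])"
```

```text
turn [-0.0002  0.0018  0.0012] shift cm [ 0.    0.17 -0.03] pos [ 0.6682 -0.0008  0.2175] F [-0.14 -0.51  0.32] q [ 0.52  0.64 -0.82  1.82  0.75  0.61  1.13]
[-0.13811241 -0.50614196  0.31819475] [0.04365459 0.18384041 0.02360725] 0.02441938620835333
```

Request:
{"api": "play_rows", "payload": {"commands": [[[0,0,0,0,0,0,2.2],[0,0,0,0,0,0,2.2],[0,0,0,0,0,0,2.1],[0,0,0,0,0,0,2.1],[0,0,0,0,0,0,2.1]]], "grip_force": 4}}

```text
time_s: 15.7
eef_pos: [0.668, -0.0003, 0.2173]
ee_rot: [1.79, 2.279, 0.404]
wrist_force: [-0.6, 0.8, 1.0]
finger_gap: 0.0211
```

Request:
{"api": "play_rows", "payload": {"commands": [[[0,0,0,0,0,0,1.8],[0,0,0,0,0,0,1.8],[0,0,0,0,0,0,1.8],[0,0,0,0,0,0,1.8]]], "grip_force": 5}}

```text
time_s: 16.03
eef_pos: [0.668, -0.0002, 0.2173]
ee_rot: [1.79, 2.279, 0.404]
wrist_force: [-1.0, 1.6, 2.2]
finger_gap: 0.02
```

Gap is 20.0 mm with only small forces. Firming the grip, then a 5 mm test pull.

Request:
{"api": "play_rows", "payload": {"commands": [[[0,0,0,0,0,0,1.6],[0,0,0,0,0,0,1.6],[0,0,0,0,0,0,1.6],[0,0,0,0,0,0,1.6],[0,0,0,0,0,0,1.6]]], "grip_force": 25}}

```text
time_s: 16.45
eef_pos: [0.668, -0.0002, 0.2173]
ee_rot: [1.79, 2.279, 0.404]
wrist_force: [-1.3, 2.8, 2.8]
finger_gap: 0.0198
```

Request:
{"api": "play_rows", "payload": {"commands": [[[0,0,0,-0.033,-0.008,0.094,1.6],[0,0,0,-0.033,-0.008,0.094,1.6],[0,0,0,-0.033,-0.008,0.094,1.6],[0,0,0,-0.033,-0.008,0.094,1.6],[0,0,0,-0.033,-0.008,0.094,1.6],[0,0,0,0,0,0,1.6],[0,0,0,0,0,0,1.6],[0,0,0,0,0,0,1.6]]]}}

```text
time_s: 17.12
eef_pos: [0.6663, -0.0007, 0.222]
ee_rot: [1.79, 2.279, 0.404]
wrist_force: [0.7, 5.0, -2.8]
finger_gap: 0.0198
```

```bash
python3 t.py -.006; python3 -c "
from h import *
s=sense();print(s['wrist_force'],s['wrist_torque'],s['finger_gap'],s['time_s'])"
```

```text
turn [-0.0007  0.0014  0.0007] shift cm [ 0.01  0.11 -0.01] pos [ 0.6663 -0.0007  0.222 ] F [ 0.72  5.03 -2.77] q [ 0.53  0.63 -0.83  1.82  0.74  0.62  1.13]
[ 0.71761776  5.02660754 -2.77137035] [1.28884859 0.29489165 0.45087783] 0.019808825168375406 17.1167
```

Pulling gives a +5 N side force in y, so the true axis is slightly further to +y. Easing the tool that way.

Request:
{"api": "play_rows", "payload": {"commands": [[[0,0,0,0,0.04,0,1.6],[0,0,0,0,0.04,0,1.6],[0,0,0,0,0,0,1.6],[0,0,0,0,0,0,1.6],[0,0,0,0,0,0,1.6]]]}}

```text
time_s: 17.53
eef_pos: [0.6664, -0.0005, 0.2219]
ee_rot: [1.79, 2.278, 0.403]
wrist_force: [0.3, 4.2, -0.2]
finger_gap: 0.0196
```

```bash
cat > f.py <<'E'
from h import *
s=sense();d=s["eef_pos"]-[.668,-.0002,.2173]
from t import ax
print("F",s['wrist_force'].round(2),"T",s['wrist_torque'].round(2),s['finger_gap'].round(4),s['time_s'],"pos",s["eef_pos"].round(4),"along",(d@ax).round(4),"off",(d-(d@ax)*ax).round(4))
E
python3 f.py
```

```text
Traceback (most recent call last):
  File "f.py", line 4, in <module>
    print("F",s['wrist_force'].round(2),"T",s['wrist_torque'].round(2),s['finger_gap'].round(4),s['time_s'],"pos",s["eef_pos"].round(4),"along",(d@ax).round(4),"off",(d-(d@ax)*ax).round(4))
                                                                       ^^^^^^^^^^^^^^^^^^^^^
AttributeError: 'float' object has no attribute 'round'
```

Request:
{"api": "play_rows", "payload": {"commands": [[[0,0,0,0,0.05,0,1.6],[0,0,0,0,0.05,0,1.6],[0,0,0,0,0,0,1.6],[0,0,0,0,0,0,1.6],[0,0,0,0,0,0,1.6]]]}}

```text
time_s: 17.95
eef_pos: [0.6665, -0.0003, 0.2217]
ee_rot: [1.791, 2.278, 0.401]
wrist_force: [-0.2, 0.7, 0.4]
finger_gap: 0.02
```

```bash
sed -i "s/s\['finger_gap'\].round(4)/s['finger_gap']/" f.py; python3 f.py
```

```text
F [-0.25  0.7   0.44] T [0.13 0.22 0.13] 0.0199638146103556 17.95 pos [ 6.665e-01 -3.000e-04  2.217e-01] along 0.0047 off [0.     0.0002 0.    ]
```

Side force is now near zero. Pulling another 10 mm along the axis.

Request:
{"api": "play_rows", "payload": {"commands": [[[0,0,0,-0.033,-0.008,0.094,1.6],[0,0,0,-0.033,-0.008,0.094,1.6],[0,0,0,-0.033,-0.008,0.094,1.6],[0,0,0,-0.033,-0.008,0.094,1.6],[0,0,0,-0.033,-0.008,0.094,1.6],[0,0,0,-0.033,-0.008,0.094,1.6],[0,0,0,-0.033,-0.008,0.094,1.6],[0,0,0,-0.033,-0.008,0.094,1.6],[0,0,0,-0.033,-0.008,0.094,1.6],[0,0,0,-0.033,-0.008,0.094,1.6],[0,0,0,0,0,0,1.6],[0,0,0,0,0,0,1.6]]]}}

```text
time_s: 18.95
eef_pos: [0.6631, -0.0002, 0.2313]
ee_rot: [1.79, 2.278, 0.403]
wrist_force: [-0.6, 0.1, 0.6]
finger_gap: 0.0203
```

```bash
python3 f.py;python3 - <<'E'
from h import *
i=capture("side")["image"]
cv2.imwrite("pics/a6.png",cv2.resize(i[125:190,265:330],(585,585),interpolation=cv2.INTER_CUBIC))
E
```

```text
F [-0.59  0.06  0.62] T [-0.18  0.32 -0.08] 0.020255280353859036 18.95 pos [ 6.631e-01 -2.000e-04  2.313e-01] along 0.0148 off [0.     0.0012 0.0001]
```

View pics/a6.png

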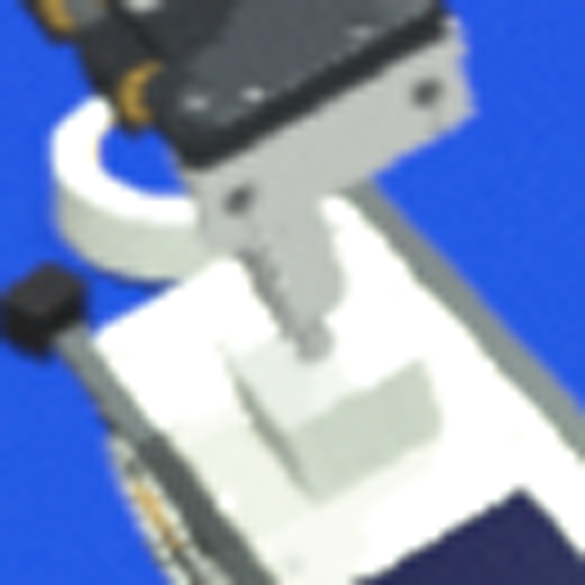

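The head has risen and the shank shows at (312,345) just below the fingers, with forces near zero. Pulling most of the rest.

Request:
{"api": "play_rows", "payload": {"commands": [[[0,0,0,-0.033,-0.008,0.094,1.6],[0,0,0,-0.033,-0.008,0.094,1.6],[0,0,0,-0.033,-0.008,0.094,1.6],[0,0,0,-0.033,-0.008,0.094,1.6],[0,0,0,-0.033,-0.008,0.094,1.6],[0,0,0,-0.033,-0.008,0.094,1.6],[0,0,0,-0.033,-0.008,0.094,1.6],[0,0,0,-0.033,-0.008,0.094,1.6],[0,0,0,-0.033,-0.008,0.094,1.6],[0,0,0,-0.033,-0.008,0.094,1.6],[0,0,0,0,0,0,1.6],[0,0,0,0,0,0,1.6],[0,0,0,0,0,0,1.6]]]}}

```text
time_s: 20.08
eef_pos: [0.6598, -0.001, 0.2408]
ee_rot: [1.79, 2.278, 0.403]
wrist_force: [-1.0, -1.4, 0.0]
finger_gap: 0.0202
```

```bash
python3 f.py;python3 - <<'E'
from h import *
i=capture("side")["image"]
cv2.imwrite("pics/a7.png",cv2.resize(i[140:185,275:320],(585,585),interpolation=cv2.INTER_CUBIC))
E
```

```text
F [-1.02 -1.44  0.  ] T [-0.31  0.4  -0.1 ] 0.020227558330735453 20.0833 pos [ 0.6598 -0.001   0.2408] along 0.0248 off [0.     0.0012 0.0001]
```

View pics/a7.png

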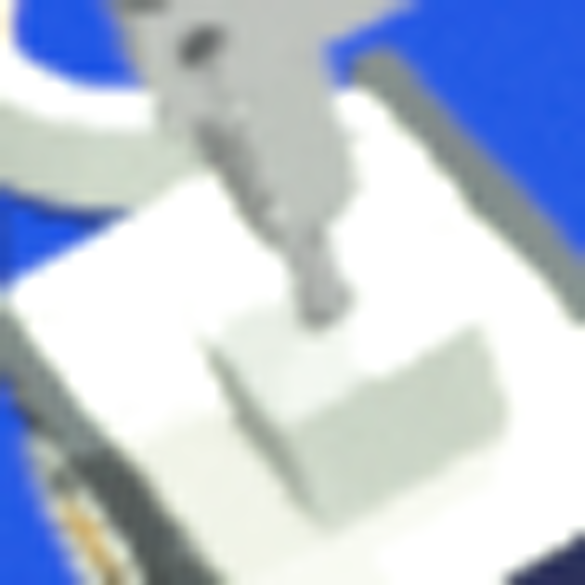

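Request:
{"api": "play_rows", "payload": {"commands": [[[0,0,0,0,-0.03,0,1.6],[0,0,0,-0.01,-0.02,0.02,1.6],[0,0,0,0,0,0,1.6],[0,0,0,0,0,0,1.6],[0,0,0,0,0,0,1.6],[0,0,0,0,0,0,1.6]]]}}

```text
time_s: 20.63
eef_pos: [0.6597, -0.0011, 0.2409]
ee_rot: [1.79, 2.279, 0.404]
wrist_force: [-0.8, 0.7, -1.8]
finger_gap: 0.0202
```

```bash
python3 f.py;python3 - <<'E'
from h import *
from t import ax,Rg
cs=[capture("side") for _ in range(6)]
c=cs[0];i=np.mean([k["image"].astype(float) for k in cs],0)
x0,y0,k=288,148,30
g=np.clip((i[y0:y0+20,x0:x0+26]-110)*2,0,255).astype(np.uint8)
g=cv2.resize(g,None,fx=k,fy=k,interpolation=cv2.INTER_CUBIC)
s=sense();m=s["eef_pos"]-.025*ax   # head underside if no slip
P=[m+Rg.apply(p) for p in([-.01,-.01,0],[.01,-.01,0],[-.01,.01,0],[0,-.006,0],[0,-.006,-.025],[-.006,0,-.025],[.006,0,-.025])]
q=proj(c,P)
for p in q: cv2.circle(g,tuple(int(v) for v in((p-[x0,y0]+.5)*k)),5,(0,0,255),-1)
print(((q-[x0,y0]+.5)*k).round().tolist())
cv2.imwrite("pics/a8.png",g)
E
```

```text
F [-0.79  0.68 -1.78] T [-0.1   0.34  0.  ] 0.020150081941645637 20.6333 pos [ 0.6597 -0.0011  0.2409] along 0.025 off [0.     0.0011 0.0001]
[[228.0, 386.0], [447.0, 260.0], [116.0, 247.0], [315.0, 295.0], [392.0, 505.0], [295.0, 501.0], [422.0, 427.0]]
```

View pics/a8.png

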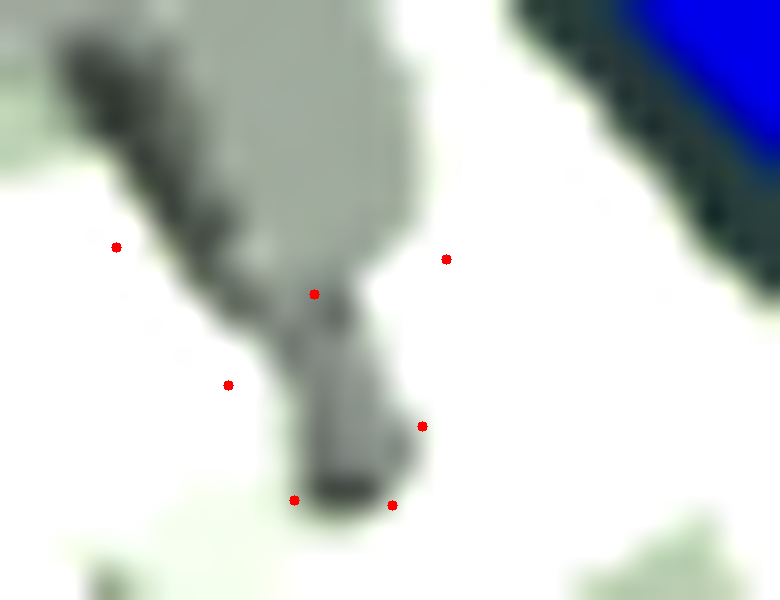

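The dark line is visible at the very bottom of the exposed shank, at (345,488). It is level with the guide face, and no bright shank shows below it. TCP travel is 25.0 mm, side forces are under 1 N and the pin is still gripped, so I'm handing in.

```bash
python3 f.py; python3 -c "
from station import hand_in
print(hand_in())"
```

```text
F [ 0.18  0.21 -1.4 ] T [-0.07  0.31 -0.02] 0.01998331591367535 20.9333 pos [ 0.6598 -0.0012  0.241 ] along 0.0251 off [0.0001 0.001  0.0001]
the job is handed in; nothing more can be done
None
```

The job is done and handed in at about 21 s. The standoff and then the collar went into the trays with their own kind, and after that I pulled the pin half-way out. The gripper still holds it there.

**Last checks:**
- **Pin height:** the tool had moved 25.1 mm along the bore. In the side picture the dark line sits level with the guide block's face.
- **Forces at hand-in:** sideways force was about 0.3 N, with about 1.4 N downward, which fits the pin's weight. The gripper opening was 20.0 mm, matching the head.
- **Trays and plate:** pictures after each placing showed the standoff and the collar lying flat in their trays and the plate clear. The tape and connector looked unmoved; I did not re-check the screwdriver, but no move went near it.

**What disagreed:**
- **Side force during the pull:** early on it reached about 5 N, so I shifted the tool sideways until it dropped to under 1 N.
- **Sideways offset:** the tool ended about 1 mm to the side of my estimated bore line. With so little side force, that is probably error in my estimate of the axis.
- **Cameras:** the two views differed by about 2 to 4 mm on positions. The low grip and side forces made up for that.

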